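Turn the barrel-trolley wheel so its valve stem points straight up

TASK

A trolley wheel hangs on a bench stand, waiting for its tyre to be pumped up. Push its spokes round with the fingertips, one spoke after another, until the valve stem stands at the very top of the wheel, then take the hand away and leave the wheel at rest. Do not push on the valve stem, do not lift, tip or shove the stand, and leave the bottle, the tin and the mallet alone.

Things in the scene. Friction and masses are not known exactly. Their poses are not given: they have to be found in the camera images.
- stand: Grey steel bench stand, 6 kg, loose on the bench. Base plate 220 x 260 x 10 mm (x -90 to +130 mm); two thin legs behind the wheel (at x = 62 mm) carry a stub axle along x, 172 mm above the bench. Origin on the bench below the middle of the wheel; z up, +x from the wheel's open face to the legs, away from the robot (yaw up to 0.4 rad), y along the wheel's plane.
- wheel (a joint): Turn of the wheel on its axle (rad, no stops, counts on over full turns). 0 or any whole turn = valve stem at the top. Grows clockwise as seen from the robot (stem goes from the top towards the stand's -y). A stiff, greasy bearing (0.15 N m, plus 0.2 N m per rad/s) holds the balanced wheel where it is left. Starts at 1.75 to 4.5.
- spokes: Five steel spokes, bars 14 mm wide, from hub (black, radius 26 mm) to rim (inner radius 104 mm), at 36, 108, 180, 252, 324 degrees from z; front faces at x = -22 mm, backs at -6 mm; gaps open right through. Origin on the axle in the wheel's middle plane; x as the stand's x, z towards the valve stem, turning with the wheel. Tyre: outer radius 151 mm, 40 mm thick (x +-20 mm).
- stem: Valve stem of the tyre: a brass tube with a short rubber foot, 10 to 14 mm thick, reaching inward from the rim to radius 64 mm, at x = 8 mm (just behind the spokes), halfway between two spokes. Origin on the axle, like the spokes'.
- stem_tip (a point): Inner end of the valve stem, 64 mm from the axle.
- hub (a point): Centre of the hub's front end on the axle, 36 mm in front (stand's -x) of the wheel's middle plane.
- bottle: Upright green glass wine bottle, 74 mm diameter, 290 mm tall, beside the wheel. Origin at the centre of its underside.
- tin: Upright tin with a paper label, 80 mm diameter, 100 mm tall, beside the wheel. Origin at the centre of its underside.
- mallet: Rubber-headed bung mallet, 260 mm long, lying on the bench between the robot and the wheel, to one side. Origin on the bench below its middle.

How it is judged:
By the outcome, as a careful person would: the job done as asked, in the order asked, and still so for the second after the job is handed in, with the robot touching nothing.
It also fails if it takes over 58 s, if anything falls off the work surface, if the arm or the gripper's body presses on something with over 40 N, if the wrist force passes 120 N, or if a joint passes its speed limit or range.

ROBOT

A 6-joint arm with a two-finger parallel gripper is mounted at the origin on the work surface. World frame = base frame: x ahead of the robot, y to its left, z up, the work surface at z = 0. Lengths are in mm, angles in degrees, forces in N, time in s.
With the tool pointing down it reaches from about 300 to 850 mm from the base axis. Payload 4.2 kg.
Tool frame: the origin (TCP) lies on the centre line of the jaws, within the pads' length; the fingertips stand 11 mm ahead of it and the grasp point (between the pads) lies 8 mm behind it; z points along the fingers, y is the line along which they close (so a half turn about z gives the same grasp; the last joint's range is limited). The gripper opens to 91 mm and grips with 3 to 60 N. Pads are 32 mm wide; open, the fingers measure 118 mm over their backs; the gripper's body (76 mm by 178 mm) begins 60 mm behind the grasp point.
Start: joints at [-75.86, 18.312, 89.639, -0, 72.044, -1.146], TCP at [151.599, -554.671, 224.976] pointing down, gripper open.
Joint ranges: [-177.97, 177.97], [-48.28, 115.42], [12.27, 149.76], [-77.06, 257.06], [2.81, 150.46], [-146.56, 146.56]. Speed limits (degrees/s): [147.25, 147.25, 180, 180, 180, 180].

INTERFACE

Orientations are given as [roll, pitch, yaw] about the fixed x, y, z axes, in that order (R = Rz(yaw) Ry(pitch) Rx(roll)).
In Python, from workcell import env, grab_frame, camera_model, models gives the robot as it stands.
- The arm moves only by the shell command python3 -m crank 'ROWS' [FORCE]. ROWS is text: rows parted by semicolons, each of 7 numbers parted by spaces: the closure, from -1 (fully open) to 1 (shut), so that 0 is half open, then the shift along the tool's x, y, z in mm, then the turn, a rotation vector about the tool's x, y, z in degrees. A call has 1 to 10 rows; each row shifts and turns the commanded pose from where the row before left it, along the tool's axes as they then stand; what a row does not reach is not made up. A row lasts 1/8 s, in which the tool goes at most 62.5 mm and 10.7 degrees, less where a joint would pass 70% of its speed; a pose out of reach is approached as far as the arm can. A call is refused whole if a number of a shift passes 62.5 or a number of a turn 10.7, either way. A call with a gripper value outside its range is refused whole. The fingers move at their own pace and stop on an object; FORCE is the grip in N (left out, the last holds). Time passes only in rows, so rows that do not move let the fingers close. It gives the time, the measured TCP pose, the force, the opening and the grip force at its end, in the units of the state.
- env.state(): the state, without advancing time (a new reading comes with each control period).
- grab_frame(name): name is "side" or "top"; returns the picture (400x640x3 uint8, blue, green, red); there is no depth.
- camera_model(name): a dict with "K" (3x3 intrinsics, pixels), "R" (3x3) and "t" (3): a world point X has camera coordinates R X + t. Camera axes: x right, y down, z forward; pixel columns grow to the right and rows downward; lengths in mm; the calibration is good to about 2 mm. A picture is of the moment at which its call begins. camera_model takes no time and is no camera call.
- env.job_done(): hands the job in; it is judged then, once.
Trained networks look in the newest picture that a camera, given by its name, has taken for a name from the list of things; names that differ only in an ending like _2 or _b are one class to them, and where a whole thing is asked for, a point or a joint stands for the part that bears it (a point fixed in the world has none). Each returns a list of dicts, best first, with "p" (0 to 1); they miss things now and then, are a little off and sometimes report something else, mostly with a low value. They report only what shows in the picture. A call takes as long as a camera call.
- models.search_frame(name, camera): "point" ([x, y, z] in mm, in world coordinates, good to about 4 mm: the middle of the surface that is visible of it).
The state is a dict: "time_s": time; "qpos": joint angles; "qvel": joint speeds; "effort": joint torques, N m; "ee_pos": TCP position; "ee_rot": TCP orientation; "force": force on the tool from outside, world axes, zero at the start; "torque": the same for the moment, N m; "gripper_width": finger opening in mm; "gripper_force": force on a finger pad.
Only numpy, scipy, OpenCV 4.12 (cv2) and the standard library are available. Lean on these libraries where they do the work, as an engineer would, in place of code of your own. Each camera call takes 0.05 s, during which the arm holds its last target. There are 200 camera calls.

## Working session

There is one attempt and no reset: what is moved stays moved. The work goes in short steps, Python scripts to look and compute and a shell command to move; the robot and the scene stay as the last step left them, time stands still between calls to the robot, and variables do not carry over. Pictures are saved under pics/ and viewed, at most 10 in all, crops included, and the job is handed in when it is done.

```bash
mkdir -p pics; ls
python3 - <<'E'
from workcell import env, grab_frame, camera_model, models
import cv2,numpy as np
for c in("side","top"):
    cv2.imwrite(f"pics/{c}0.png",grab_frame(c))
    m=camera_model(c);print(c,np.round(-np.array(m["R"]).T@np.array(m["t"])),np.round(np.array(m["R"])[2],2))
    for n in("stem_tip","hub","stem","stand","wheel","spokes","bottle","tin","mallet"):
        print(n,[(np.round(d["point"]),round(d["p"],2)) for d in models.search_frame(n,c)[:2]])
print(env.state())
E
```

```text
pics
side [120. 800. 747.] [ 0.37 -0.75 -0.56]
stem_tip []
hub [(array([623., -22., 190.]), 0.9)]
stem []
stand [(array([623., -15., 104.]), 0.62)]
wheel [(array([622., -25., 196.]), 0.88)]
spokes [(array([619., -28., 195.]), 0.72)]
bottle [(array([587., 464., 158.]), 0.66), (array([617., -31., 196.]), 0.49)]
tin [(array([ 592., -386.,   68.]), 0.68)]
mallet [(array([ 368., -214.,   18.]), 0.92)]
top [ 315.   19. 1436.] [ 0.14  0.   -0.99]
stem_tip [(array([620., -51., 240.]), 0.67)]
hub [(array([626., -48., 240.]), 0.72)]
stem []
stand [(array([619., -48.,  80.]), 0.69)]
wheel [(array([628., -46., 237.]), 0.91)]
spokes [(array([619., -46., 193.]), 0.93)]
bottle [(array([596., 442., 181.]), 0.81)]
tin [(array([ 595., -396.,  100.]), 0.73), (array([624., -48., 237.]), 0.65)]
mallet [(array([ 386., -224.,   27.]), 0.74)]
{'time_s': 1.0, 'qpos': array([-7.58607061e+01,  1.83085163e+01,  8.96408427e+01,  5.08413216e-04,
        7.20436401e+01, -1.14524639e+00]), 'qvel': array([-0.03277642,  0.02050167,  0.03570456, -0.07141954, -0.02375196,
       -0.07532775]), 'effort': array([ 1.23901227e-03, -4.12354732e+01, -2.32236028e+01,  7.26595405e-02,
        3.77255981e-02, -1.82021438e-05]), 'ee_pos': array([ 151.58653892, -554.65607085,  224.99736758]), 'ee_rot': array([ 1.79992991e+02, -3.43645203e-04,  1.52843836e+01]), 'force': array([ 0.77947138, -0.3443416 ,  0.42354426]), 'torque': array([0.02984921, 0.0287176 , 0.0094316 ]), 'gripper_force': 0.0, 'gripper_width': 90.88238344182149}
```

View pics/side0.png

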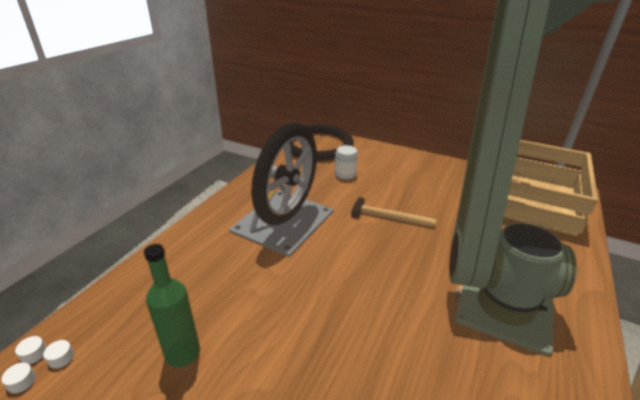

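View pics/top0.png

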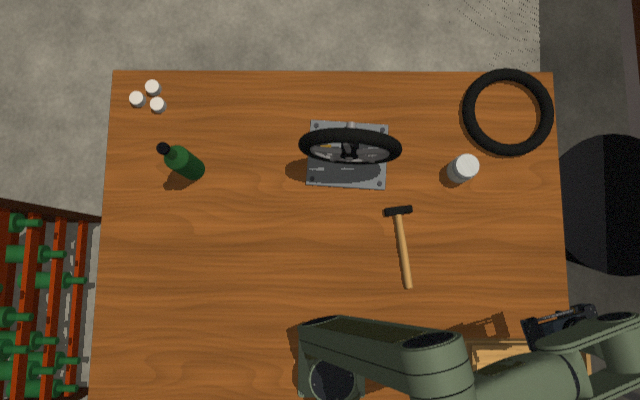

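The side picture shows the wheel at (287,173) on its plate, and the mallet at (395,213). The top picture shows the wheel edge-on at (350,147) and plate corners near (311,121), (387,125), (384,190) and (306,184). I'll take closer crops next.

Run:
```python
import cv2,numpy as np
a=cv2.imread("pics/side0.png")[115:255,225:340]; b=cv2.imread("pics/top0.png")[110:200,290:410]
a=cv2.resize(a,None,fx=4,fy=4,interpolation=cv2.INTER_CUBIC);b=cv2.resize(b,None,fx=4,fy=4,interpolation=cv2.INTER_CUBIC)
h=np.zeros((600,800,3),np.uint8); s=cv2.resize(a,(395,480)); h[:480,:395]=s; b=cv2.resize(b,(400,300)); h[:300,400:]=b
h=cv2.convertScaleAbs(h,alpha=1.6,beta=10)
cv2.imwrite("pics/crop.png",h)
```

```text
(no output)
```

View pics/crop.png

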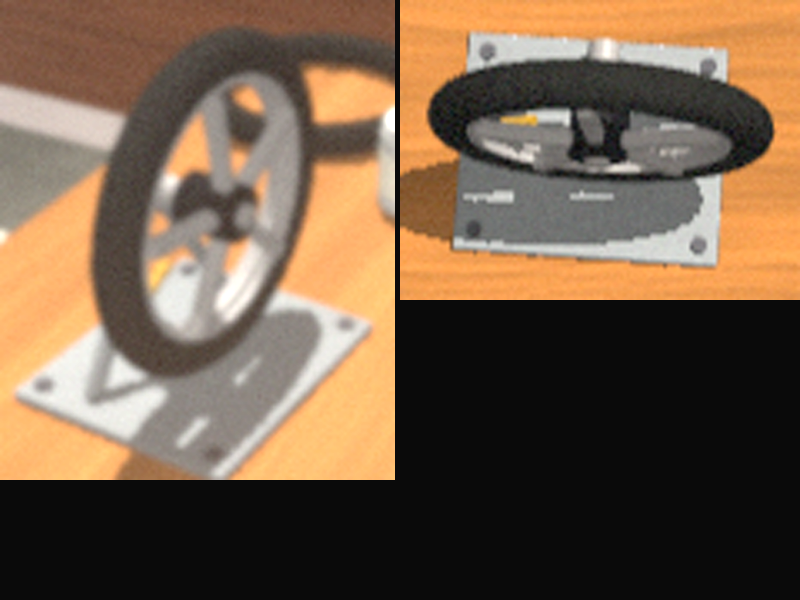

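The crop shows the stem (brass) low on the left, at side pixel (271,194) and top pixel (326,146), so the wheel angle is around 4.2. I'll fit it.

```bash
cat > h.py <<'E'
import numpy as np
from workcell import env, grab_frame, camera_model, models
def proj(c,X):
    m=camera_model(c);p=(np.array(m["R"])@np.atleast_2d(X).T).T+np.array(m["t"]);q=(np.array(m["K"])@p.T).T
    return q[:,:2]/q[:,2:]
def st(P,s):
    x,y,a=s;c,d=np.cos(a),np.sin(a);P=np.atleast_2d(P)
    return np.c_[x+c*P[:,0]-d*P[:,1],y+d*P[:,0]+c*P[:,1],P[:,2]]
def onwheel(c,uv,s,xp):
    """pixel -> (y,z rel axle) in stand plane x=xp"""
    from scipy.optimize import least_squares
    return least_squares(lambda v:(proj(c,st([xp,v[0],172+v[1]],s))[0]-uv),[0,0]).x
E
python3 - <<'E'
from h import *
from scipy.optimize import least_squares
C=np.array([[130,130,10],[130,-130,10],[-90,-130,10],[-90,130,10]])
t=np.array([[310.7,119.9],[388.1,124.4],[385.1,188.6],[306.2,184.4]])
sd=np.array([[229.7,230.7],[333.2,210.3]])
f=lambda s:np.r_[(proj("top",st(C,s))-t).ravel(),(proj("side",st(C[[0,2]],s))-sd).ravel()]
r=least_squares(f,[620,-47,0]);print(r.x,np.round(r.fun,1));s=r.x
np.save("s.npy",s)
for c,uv in(("side",(270.8,194.3)),("top",(326,146))):
    v=onwheel(c,uv,s,8);print(c,v,np.hypot(*v),"theta",np.arctan2(-v[0],v[1])%(2*np.pi))
E
```

```text
[ 6.34286209e+02 -4.89518205e+01 -5.29332481e-02] [-1.1 -0.2 -0.2 -0.3  0.2  0.9 -0.9  0.5 -1.  -1.7  1.1 -2.3]
side [ 74.17903546 -28.49843765] 79.46502532413523 theta 4.345590535483486
top [ 68.53463654 -22.92571337] 72.26745283603326 theta 4.38957727918118
```

```bash
cat >> h.py <<'E'
from scipy.spatial.transform import Rotation as Ro
def cur():
    s=env.state();return np.array(s["ee_pos"]),Ro.from_euler("xyz",s["ee_rot"],degrees=True)
def rows(p0,R0,p1,R1,n,g=1):
    """constant world velocity, shortest rotation; prints tool-frame rows"""
    w=(R0.inv()*R1).as_rotvec()/n; d=(p1-p0)/n; out=[]
    for i in range(n):
        R=R0*Ro.from_rotvec(w*i); out.append(" ".join(f"{v:g}" for v in [g,*np.round(R.inv().apply(d),1),*np.round(np.degrees(w),1)]))
    print("; ".join(out))
E
python3 - <<'E'
from h import *
p,R=cur(); p1=p+[0,0,200]
rows(p1,R,np.array([400,-50,450.]),Ro.from_euler("xyz",[180,0,84],degrees=True),10)
E
python3 -m crank '1 0 0 -50 0 0 0;1 0 0 -50 0 0 0;1 0 0 -50 0 0 0;1 0 0 -50 0 0 0'
```

```text
1 37.3 -42.1 -2.5 0 0 -6.9; 1 42 -37.4 -2.5 0 0 -6.9; 1 46.2 -32.1 -2.5 0 0 -6.9; 1 49.7 -26.3 -2.5 0 0 -6.9; 1 52.5 -20.2 -2.5 0 0 -6.9; 1 54.5 -13.7 -2.5 0 0 -6.9; 1 55.8 -7.1 -2.5 0 0 -6.9; 1 56.2 -0.4 -2.5 0 0 -6.9; 1 55.9 6.3 -2.5 0 0 -6.9; 1 54.7 13 -2.5 0 0 -6.9
time_s: 1.5
ee_pos: [151.5, -554.4, 426.8]
ee_rot: [180.0, 0.0, 15.3]
force: [-0.1, -0.9, -0.7]
gripper_width: 54.0
gripper_force: 0.0
```

```bash
python3 -m crank '1 37 -42 -2 0 0 -7; 1 42 -37 -2 0 0 -7; 1 46 -32 -2 0 0 -7; 1 50 -26 -2 0 0 -7; 1 52 -20 -2 0 0 -7; 1 54 -14 -2 0 0 -7; 1 56 -7 -2 0 0 -7; 1 56 0 -2 0 0 -7; 1 56 6 -2 0 0 -7; 1 55 13 -2 0 0 -7'; python3 -m crank '1 0 0 0 0 7 7;1 0 0 0 0 7 7;1 0 0 0 0 7 7'; python3 -c "
from h import *;print(np.round(env.state()['qpos'],1))"
```

```text
time_s: 2.75
ee_pos: [394.9, -47.1, 445.3]
ee_rot: [179.9, 0.0, 85.5]
force: [0.1, -0.1, 0.6]
gripper_width: 0.4
gripper_force: 0.0
time_s: 3.12
ee_pos: [394.9, -48.2, 445.2]
ee_rot: [-175.9, -20.7, 63.2]
force: [-0.1, -0.1, -1.5]
gripper_width: 0.6
gripper_force: 0.0
[-25.5  -1.9  86.2  21.   98.9   3.3]
```

```bash
cat >> h.py <<'E'
def RB(a): return Ro.from_matrix(np.c_[[np.sin(a),-np.cos(a),0],[0,0,-1],[np.cos(a),np.sin(a),0]])
E
python3 - <<'E'
from h import *
p,R=cur(); s=np.load("s.npy")
rows(p,R,np.array([480,-50,330.]),RB(s[2]),16)
E
```

```text
1 -0.4 5.3 7.2 0.1 6.6 6.6; 1 -0.6 5.4 7.1 0.1 6.6 6.6; 1 -0.8 5.5 7 0.1 6.6 6.6; 1 -0.9 5.6 6.9 0.1 6.6 6.6; 1 -1.1 5.7 6.8 0.1 6.6 6.6; 1 -1.2 5.9 6.7 0.1 6.6 6.6; 1 -1.3 6 6.5 0.1 6.6 6.6; 1 -1.3 6.2 6.4 0.1 6.6 6.6; 1 -1.3 6.3 6.2 0.1 6.6 6.6; 1 -1.3 6.5 6 0.1 6.6 6.6; 1 -1.2 6.6 5.9 0.1 6.6 6.6; 1 -1.1 6.8 5.8 0.1 6.6 6.6; 1 -0.9 6.9 5.6 0.1 6.6 6.6; 1 -0.8 7 5.5 0.1 6.6 6.6; 1 -0.6 7.1 5.4 0.1 6.6 6.6; 1 -0.4 7.2 5.4 0.1 6.6 6.6
```

```bash
python3 -m crank '1 0 5 7 0 6.6 6.6;1 -1 5 7 0 6.6 6.6;1 -1 5 7 0 6.6 6.6;1 -1 6 7 0 6.6 6.6;1 -1 6 7 0 6.6 6.6;1 -1 6 7 0 6.6 6.6;1 -1 6 7 0 6.6 6.6;1 -1 6 6 0 6.6 6.6'; python3 -m crank '1 -1 6 6 0 6.6 6.6;1 -1 6 6 0 6.6 6.6;1 -1 7 6 0 6.6 6.6;1 -1 7 6 0 6.6 6.6;1 -1 7 6 0 6.6 6.6;1 -1 7 5 0 6.6 6.6;1 -1 7 5 0 6.6 6.6;1 0 7 5 0 6.6 6.6'
python3 - <<'E'
from h import *
print(np.round(env.state()['qpos'],1))
import cv2
p,R=cur(); s=np.load("s.npy")
def P(x,r,deg):
    a=np.radians(deg); return st([x,-r*np.sin(a),172+r*np.cos(a)],s)[0]
# TCP: tip 11 ahead
print("tip->",P(-10,70,322)); q=P(-60-11,70,322); print(p,q); rows(p,R,q,RB(s[2]),6)
cv2.imwrite("pics/a.png",cv2.resize(grab_frame("side")[60:260,180:440],(780,600)))
E
```

```text
time_s: 4.12
ee_pos: [437.5, -50.2, 387.4]
ee_rot: [-120.9, -43.2, -25.0]
force: [1.2, 0.6, 0.0]
gripper_width: 0.6
gripper_force: 0.0
time_s: 5.12
ee_pos: [498.4, -60.9, 360.7]
ee_rot: [-91.1, -2.5, -92.1]
force: [0.5, -0.4, 0.8]
gripper_width: 0.1
gripper_force: 0.0
[-19.4  -2.2 149.6 159.5  58.    8.3]
tip-> [626.58037756  -5.38679417 227.16075275]
[498.43647288 -60.93474628 360.72182294] [565.66581643  -2.1593737  227.16075275]
1 -11.2 21.6 11.2 0.2 0.2 0.4; 1 -11 21.7 11.1 0.2 0.2 0.4; 1 -10.9 21.8 11.1 0.2 0.2 0.4; 1 -10.8 21.9 11 0.2 0.2 0.4; 1 -10.6 22 10.9 0.2 0.2 0.4; 1 -10.5 22.2 10.8 0.2 0.2 0.4
```

View pics/a.png

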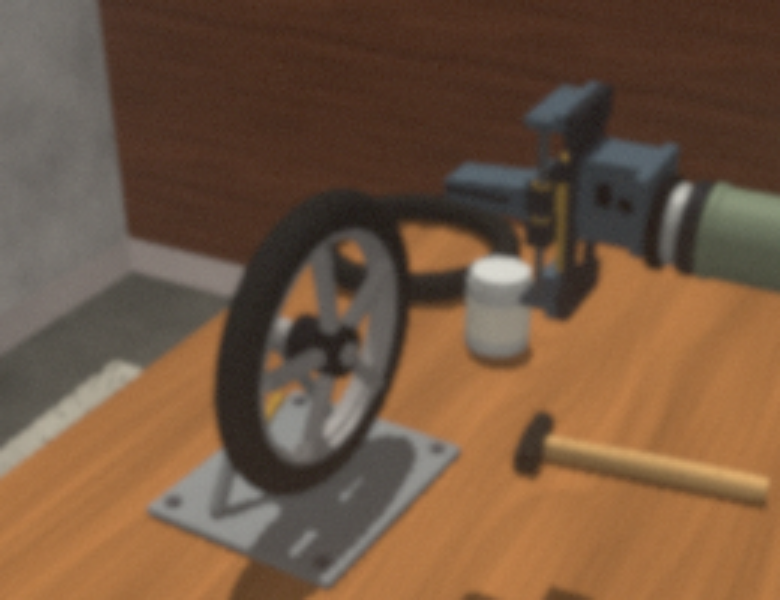

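The gripper is horizontal and shut, in front of and above the wheel, at picture position (500,190). Next it moves to in front of the gap at 322°.

```bash
python3 -m crank '1 -10 10 20 0 0 0;1 -11 15 20 0 0 0;1 -11 22 12 0 0 0.5;1 -11 22 10 0 0 0.5;1 -11 22 5 0 0 0.5;1 -11 22 0 0 0 0.5;1 0 20 0 0 0 0;1 0 0 0 0 0 0'
python3 - <<'E'
from h import *
import cv2
print(np.round(env.state()['qpos'],1))
p,R=cur(); s=np.load("s.npy")
a=np.radians(322); q=st([-71,-70*np.sin(a),172+70*np.cos(a)],s)[0]; print(p,q); rows(p,R,q,RB(s[2]),2)
a=cv2.resize(grab_frame("side")[110:260,220:360],(560,600)); b=cv2.resize(grab_frame("top")[110:200,290:410],(240,180))
h=np.zeros((600,800,3),np.uint8);h[:,:560]=a;h[:180,560:]=b;cv2.imwrite("pics/b.png",cv2.convertScaleAbs(h,alpha=1.4))
E
```

```text
time_s: 6.18
ee_pos: [593.1, -2.2, 236.6]
ee_rot: [-92.0, -0.7, -91.9]
force: [-0.5, 0.2, 0.4]
gripper_width: 0.4
gripper_force: 0.0
[ -0.6  27.4 149.7 181.3  85.1  -0.8]
[593.05124974  -2.15408725 236.55827084] [565.66581643  -2.1593737  227.16075275]
1 0.4 5.2 -13.5 1 0.6 0.4; 1 0.6 4.9 -13.6 1 0.6 0.4
```

View pics/b.png

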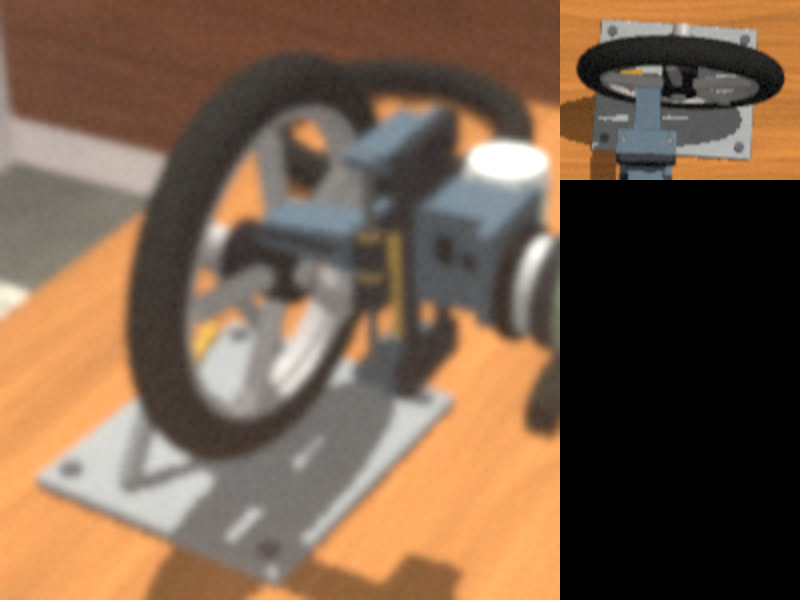

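The closed fingers sit in front of the upper-left gap, at crop (270,215), clear of the spokes. Joint 3 is at its limit, so I'll fit the arm geometry to see how far it can retreat.

```bash
cat > k.py <<'E'
from h import *
from scipy.optimize import least_squares
D=[([151.587,-554.656,224.997],[179.993,0,15.284],[18.3085,89.6408]),
([394.9,-48.2,445.2],[-175.9,-20.7,63.2],[-1.9,86.2]),
([498.436,-60.935,360.722],[-91.1,-2.5,-92.1],[-2.2,149.6]),
([593.05,-2.15,236.56],[-92,-.7,-91.9],[27.4,149.7])]
def wr(p,e,L): return np.array(p)-L*Ro.from_euler("xyz",e,degrees=True).apply([0,0,1])
def fk(q,v):
    h,a,b,L,e,f=v; A=np.radians(q[0]);B=np.radians(q[0]+q[1])
    # f = forearm elbow offset perpendicular
    return np.array([e+a*np.sin(A)+b*np.sin(B)+f*np.sin(B-np.pi/2),h+a*np.cos(A)+b*np.cos(B)+f*np.cos(B-np.pi/2)])
def res(v):
    o=[]
    for p,e,q in D:
        w=wr(p,e,v[3]);o+=list(fk(q,v)-[np.hypot(w[0],w[1]),w[2]])
    return np.array(o+[.01*v[5],.01*v[4]])
r=least_squares(res,[300,350,350,200,0,0]);v=r.x
E
python3 - <<'E'
from k import *
print(np.round(v,1),np.round(r.fun,1))
s=np.load("s.npy")
# min TCP x (y~0) for z, pitch-down such that q3<=148
for pit in(0,15,30,45):
  for z in(160,180,200,220,240):
    t=np.radians(pit);best=None
    for x in range(520,660,3):
        w=np.array([x-v[3]*np.cos(t),z+v[3]*np.sin(t)])
        k=least_squares(lambda q:fk(q,v)-w,[30,140])
        if k.cost<1 and k.x[1]<148: best=(x,np.round(k.x));break
    print(pit,z,best)
E
```

```text
[ 1.395e+02  5.924e+02  4.167e+02  3.246e+02  3.000e-01 -2.510e+01] [ 0.1  0.  -0.1 -0.   0.1 -0.1 -0.1  0.1 -0.3  0. ]
0 160 (628, array([ 44., 148.]))
0 180 (625, array([ 41., 148.]))
0 200 (622, array([ 37., 148.]))
0 220 (616, array([ 33., 148.]))
0 240 (610, array([ 29., 148.]))
15 160 (598, array([ 28., 148.]))
15 180 (589, array([ 24., 148.]))
15 200 (580, array([ 20., 148.]))
15 220 (568, array([ 16., 148.]))
15 240 (553, array([ 11., 148.]))
30 160 (523, array([ 11., 148.]))
30 180 (520, array([  7., 146.]))
30 200 (520, array([  4., 144.]))
30 220 (520, array([  1., 142.]))
30 240 (520, array([ -2., 140.]))
45 160 (520, array([  5., 136.]))
45 180 (520, array([  2., 135.]))
45 200 (520, array([  0., 133.]))
45 220 (520, array([ -2., 131.]))
45 240 (520, array([ -3., 129.]))
```

```bash
cat >> k.py <<'E'
s=np.load("s.npy"); RT=RB(s[2])*Ro.from_rotvec([-20,0,0],degrees=True)
def tcp(xs,r,deg):
    a=np.radians(deg); return st([xs,-r*np.sin(a),172+r*np.cos(a)],s)[0]-11*RT.apply([0,0,1])
def arc(p0,xs,r,d0,d1,n):
    """tool-frame rows, constant orientation, from p0"""
    out=[]
    for d in np.linspace(d0,d1,n+1)[1:]:
        q=tcp(xs,r,d); out.append(" ".join(f"{v:.0f}" for v in [1,*RT.inv().apply(q-p0),0,0,0])); p0=q
    print("; ".join(out))
E
python3 - <<'E'
from k import *
p,R=cur(); rows(p,R,tcp(-40,70,322),RT,3); rows(tcp(-40,70,322),RT,tcp(-9,70,322),RT,3)
arc(tcp(-9,70,322),-9,70,322,400,13)
E
```

```text
1 0.3 2.5 -1.9 -6 0.3 0.3; 1 0.3 2.7 -1.7 -6 0.3 0.3; 1 0.3 2.9 -1.4 -6 0.3 0.3
1 0 -3.5 9.7 0 0 0; 1 0 -3.5 9.7 0 0 0; 1 0 -3.5 9.7 0 0 0
1 6 -4 -1 0 0 0; 1 6 -3 -1 0 0 0; 1 7 -3 -1 0 0 0; 1 7 -2 -1 0 0 0; 1 7 -1 -0 0 0 0; 1 7 -1 -0 0 0 0; 1 7 0 0 0 0 0; 1 7 1 0 0 0 0; 1 7 2 1 0 0 0; 1 7 2 1 0 0 0; 1 7 3 1 0 0 0; 1 6 4 1 0 0 0; 1 6 4 2 0 0 0
```

```bash
python3 -m crank '1 0 3 -2 -6 0 0;1 0 3 -2 -6 0 0;1 0 3 -1 -6 0 0;1 0 0 0 0 0 0'
python3 - <<'E'
from k import *
p,R=cur();print(np.round(p-tcp(-40,70,322),1),np.round(np.degrees((R.inv()*RT).as_rotvec()),1)); rows(p,R,tcp(-9,70,322),RT,3)
E
```

```text
time_s: 6.78
ee_pos: [586.6, -2.4, 234.4]
ee_rot: [-109.4, -0.7, -92.0]
force: [0.5, -0.8, 0.8]
gripper_width: 0.3
gripper_force: 0.0
[0.3 0.9 3.5] [-0.7  0.8  1. ]
1 0.5 -2.3 10 -0.2 0.3 0.3; 1 0.4 -2.3 10 -0.2 0.3 0.3; 1 0.4 -2.4 10 -0.2 0.3 0.3
```

```bash
python3 -m crank '1 0 -2 10 0 0 0;1 0 -2 10 0 0 0;1 0 -2 10 0 0 0;1 0 0 0 0 0 0'; python3 -m crank '1 6 -4 -1 0 0 0; 1 6 -3 -1 0 0 0; 1 7 -3 -1 0 0 0; 1 7 -2 -1 0 0 0; 1 7 -1 0 0 0 0; 1 7 -1 0 0 0 0; 1 0 0 0 0 0 0'
python3 - <<'E'
from k import *
import cv2
p,R=cur();print(np.round(p-tcp(-9,70,358),1))
a=cv2.resize(grab_frame("side")[110:260,220:360],(560,600)); b=cv2.resize(grab_frame("top")[110:200,290:410],(240,180))
h=np.zeros((600,800,3),np.uint8);h[:,:560]=a;h[:180,560:]=b;cv2.imwrite("pics/c.png",cv2.convertScaleAbs(h,alpha=1.4))
E
```

```text
time_s: 7.28
ee_pos: [617.4, -3.1, 224.1]
ee_rot: [-109.9, -0.7, -91.9]
force: [-0.2, -0.1, -0.4]
gripper_width: 0.7
gripper_force: 0.0
time_s: 8.15
ee_pos: [616.0, -43.9, 240.9]
ee_rot: [-109.8, -0.7, -92.0]
force: [0.2, -0.6, -0.4]
gripper_width: 0.1
gripper_force: 0.0
[ 0.9  1.6 -4.8]
```

View pics/c.png

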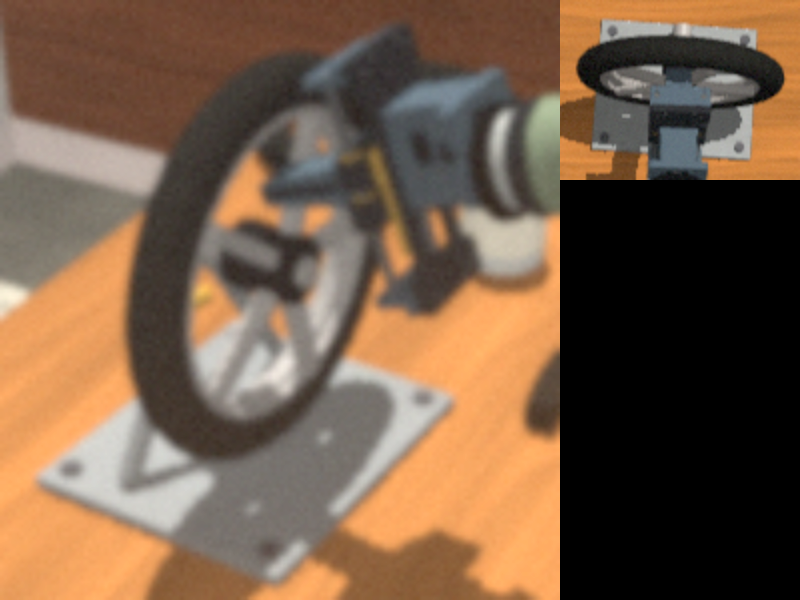

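The wheel has turned: the stem shows at crop (203,297), the fingers are behind the top spoke, and there is no side force. I'll carry on.

```bash
python3 -m crank '1 7 -3 -1 0 0 0; 1 7 -1 -1 0 0 0; 1 7 1 0 0 0 0; 1 7 2 1 0 0 0; 1 7 2 1 0 0 0; 1 7 3 1 0 0 0; 1 6 4 1 0 0 0; 1 6 4 2 0 0 0;1 0 0 0 0 0 0'
python3 - <<'E'
from k import *
p,R=cur();print(np.round(p-tcp(-9,70,400),1), env.state()["force"])
g=grab_frame("side")
from h import *
import cv2
cv2.imwrite("pics/d_raw.png",g)
# retreat back 6deg, out to x=-45, then to 250 front : path around top of hub, in front
q=tcp(-9,70,392);a=tcp(-48,72,392);b=tcp(-52,75,330);c=tcp(-52,70,270);d=tcp(-48,70,245)
for u,w,n in((p,q,1),(q,a,3),(a,b,4),(b,c,4),(c,d,2)): rows(u,RT,w,RT,n)
E
```

```text
time_s: 9.38
ee_pos: [613.7, -98.4, 227.0]
ee_rot: [-110.0, -0.7, -92.1]
force: [0.4, -0.5, -0.3]
gripper_width: 0.6
gripper_force: 0.0
[ 1.1 -5.6 -2.4] [ 0.37315533 -0.48683335 -0.25004918]
1 -13.4 -7.2 -4.1 0 0 0
1 0.4 3.9 -12.4 0 0 0; 1 0.4 3.9 -12.4 0 0 0; 1 0.4 3.9 -12.4 0 0 0
1 -18.9 -0.6 -1.3 0 0 0; 1 -18.9 -0.6 -1.3 0 0 0; 1 -18.9 -0.6 -1.3 0 0 0; 1 -18.9 -0.6 -1.3 0 0 0
1 -8.1 15.3 5.6 0 0 0; 1 -8.1 15.3 5.6 0 0 0; 1 -8.1 15.3 5.6 0 0 0; 1 -8.1 15.3 5.6 0 0 0
1 3.3 13.2 6.9 0 0 0; 1 3.3 13.2 6.9 0 0 0
```

```bash
python3 -m crank '1 -13 -7 -4 0 0 0;1 0 4 -12 0 0 0;1 0 4 -12 0 0 0;1 0 4 -12 0 0 0;1 -19 -1 -1 0 0 0;1 -19 -1 -1 0 0 0;1 -19 -1 -1 0 0 0;1 -19 -1 -1 0 0 0;1 -10 -1 -1 0 0 0;1 0 0 0 0 0 0'
python3 - <<'E'
from k import *
import cv2
p,R=cur();print(np.round(p-tcp(-52,75,330),1), env.state()["force"])
for c in("top","side"):
    grab_frame(c); print(c,[(np.round(d["point"]),round(d["p"],2)) for d in models.search_frame("stem_tip",c)[:2]])
g=grab_frame("side"); print(g.shape); cv2.imwrite("pics/e_raw.png",g)
a=cv2.resize(g[110:260,220:360],(560,600)); b=cv2.resize(grab_frame("top")[110:200,290:410],(240,180))
h=np.zeros((600,800,3),np.uint8);h[:,:560]=a;h[:180,560:]=b;cv2.imwrite("pics/e.png",cv2.convertScaleAbs(h,alpha=1.4))
E
```

```text
time_s: 10.68
ee_pos: [574.4, 3.9, 242.1]
ee_rot: [-109.9, -0.7, -91.9]
force: [0.6, -0.1, -0.6]
gripper_width: 0.5
gripper_force: 0.0
[ 0.4 12.1  1.3] [ 0.55072717 -0.07624878 -0.55847791]
top [(array([623., -57., 242.]), 0.83)]
side [(array([624.,  -8., 194.]), 0.98)]
(400, 640, 3)
```

View pics/e.png

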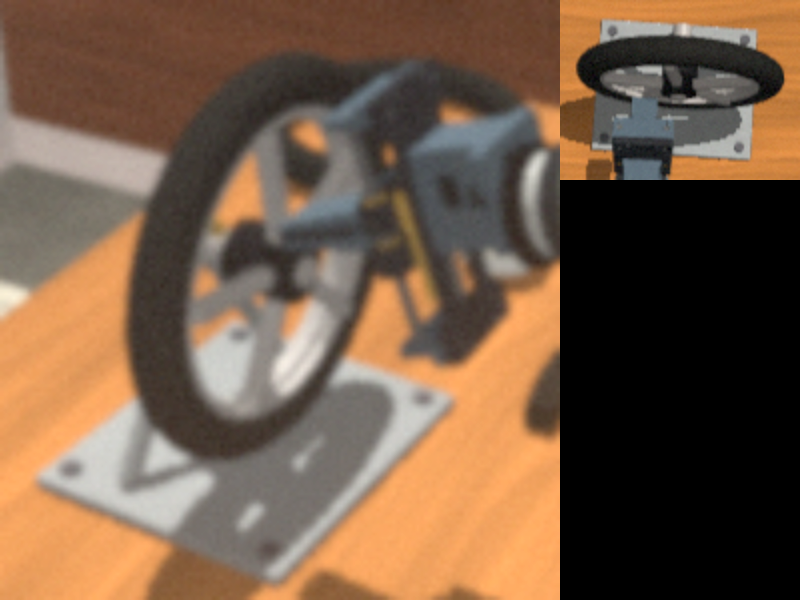

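The stem shows at crop (215,228), now upper-left. I'll work out the angle, using the spokes too.

Run:
```python
from k import *
for uv in((273.8,167),): 
    w=onwheel("side",uv,s,8);print(w,np.hypot(*w),np.degrees(np.arctan2(-w[0],w[1]))%360)
# spoke points in side crop (px/4+offset), front faces x=-22
for n,(u,w) in dict(up=(270,165),left=(205,305),bottom=(262,360)).items():
    q=onwheel("side",(220+u/4,110+w/4),s,-22);print(n,np.hypot(*q),np.degrees(np.arctan2(-q[0],q[1]))%360)
# overlay render of predicted spokes for theta candidates: match bright-grey vs image
import cv2
g=cv2.cvtColor(cv2.imread("pics/e_raw.png"),cv2.COLOR_BGR2GRAY).astype(float)
a0=cv2.imread("pics/side0.png");
def unwrap(img,xp):
    th=np.radians(np.arange(0,360,2));out=[]
    for t in th:
        X=np.array([st([xp,-r*np.sin(t),172+r*np.cos(t)],s)[0] for r in range(45,95,5)])
        uv=proj("side",X).astype(np.float32); out.append(cv2.remap(img.astype(np.float32),uv[:,:1],uv[:,1:],cv2.INTER_LINEAR).mean())
    return np.array(out)
for nm,i in(("0",cv2.cvtColor(a0,cv2.COLOR_BGR2GRAY)),("e",g)):
    for j,d in ((nm,unwrap(i,-22)),): print(nm,d.astype(int).tolist())
```

```text
[53.4587869  48.24157232] 72.00757735412945 312.0633086502616
up 97.75982837127634 342.52998928650686
left 112.79954355694751 283.46779260566024
bottom 70.70459015023606 221.6259381309747
0 [67, 65, 64, 63, 63, 63, 63, 64, 65, 66, 66, 67, 68, 69, 71, 73, 76, 80, 84, 87, 89, 91, 91, 91, 92, 91, 90, 89, 89, 88, 88, 88, 89, 90, 91, 92, 94, 94, 94, 94, 94, 94, 95, 95, 95, 95, 95, 96, 97, 96, 96, 97, 98, 98, 99, 99, 99, 99, 100, 100, 101, 103, 104, 103, 101, 97, 92, 88, 86, 85, 86, 88, 92, 98, 106, 112, 118, 122, 126, 129, 131, 133, 136, 138, 139, 140, 142, 143, 145, 145, 145, 145, 145, 145, 144, 144, 144, 143, 141, 139, 135, 130, 124, 118, 111, 105, 100, 97, 96, 96, 96, 96, 97, 97, 98, 99, 101, 104, 108, 111, 114, 117, 118, 119, 118, 116, 113, 109, 105, 102, 101, 101, 102, 103, 103, 101, 97, 93, 89, 87, 85, 86, 86, 87, 86, 84, 79, 71, 62, 53, 45, 40, 37, 35, 35, 37, 38, 40, 44, 53, 68, 82, 92, 97, 97, 96, 93, 91, 90, 89, 88, 88, 87, 87, 86, 84, 80, 76, 72, 69]
e [67, 65, 64, 63, 63, 63, 64, 65, 65, 66, 67, 68, 69, 71, 73, 76, 79, 83, 86, 89, 92, 93, 94, 94, 94, 94, 93, 91, 90, 89, 88, 88, 87, 86, 85, 83, 81, 78, 74, 69, 64, 59, 54, 51, 49, 49, 49, 51, 54, 60, 66, 71, 78, 85, 92, 98, 100, 101, 102, 103, 103, 104, 106, 106, 103, 98, 92, 89, 89, 88, 88, 91, 98, 107, 115, 120, 125, 128, 131, 134, 137, 140, 142, 144, 146, 148, 150, 151, 152, 152, 153, 153, 152, 152, 152, 152, 152, 150, 148, 146, 142, 137, 130, 123, 115, 109, 103, 100, 99, 99, 99, 99, 99, 100, 101, 103, 106, 109, 113, 116, 119, 121, 122, 122, 122, 119, 116, 112, 108, 106, 105, 105, 106, 108, 107, 105, 100, 96, 91, 88, 88, 88, 89, 90, 89, 86, 79, 69, 60, 51, 43, 39, 36, 35, 35, 36, 38, 41, 46, 56, 68, 82, 92, 96, 95, 93, 91, 89, 89, 89, 89, 90, 89, 89, 87, 84, 79, 74, 72, 69]
```

Run:
```python
from k import *
p,R=cur(); c=tcp(-42,76,275); d=tcp(-38,70,249); e=tcp(-9,70,249)
for u,w,n in((p,c,4),(c,d,2),(d,e,3)): rows(u,RT,w,RT,n)
arc(e,-9,70,249,297,9)
```

```text
1 -6.8 13.2 7.4 0 0 0; 1 -6.8 13.2 7.4 0 0 0; 1 -6.8 13.2 7.4 0 0 0; 1 -6.8 13.2 7.4 0 0 0
1 5.2 14.2 7.3 0 0 0; 1 5.2 14.2 7.3 0 0 0
1 0 -3.3 9.1 0 0 0; 1 0 -3.3 9.1 0 0 0; 1 0 -3.3 9.1 0 0 0
1 -2 -6 -2 0 0 0; 1 -1 -6 -2 0 0 0; 1 -1 -6 -2 0 0 0; 1 -0 -6 -2 0 0 0; 1 0 -6 -2 0 0 0; 1 1 -6 -2 0 0 0; 1 2 -6 -2 0 0 0; 1 2 -6 -2 0 0 0; 1 3 -6 -2 0 0 0
```

```bash
python3 -m crank '1 -7 13 7 0 0 0;1 -7 13 7 0 0 0;1 -7 13 8 0 0 0;1 -7 13 8 0 0 0;1 5 14 7 0 0 0;1 5 14 7 0 0 0;1 0 0 0 0 0 0'
python3 - <<'E'
from k import *
import cv2
p,R=cur(); print(np.round(p-tcp(-38,70,249),1),np.round(env.state()['qpos'],1)); rows(p,R,tcp(-9,70,249),RT,3)
a=cv2.resize(grab_frame("side")[110:260,220:360],(560,600)); b=cv2.resize(grab_frame("top")[110:200,290:410],(240,180))
h=np.zeros((600,800,3),np.uint8);h[:,:560]=a;h[:180,560:]=b;cv2.imwrite("pics/f.png",cv2.convertScaleAbs(h,alpha=1.4))
E
```

```text
time_s: 11.85
ee_pos: [589.7, 19.2, 150.2]
ee_rot: [-110.1, -0.7, -92.0]
force: [1.1, -0.1, 0.3]
gripper_width: 0.3
gripper_force: 0.0
[ 0.2  0.3 -0.5] [  4.   24.8 146.5 186.7  61.3  -1.8]
1 0.3 -3.4 9 0 0.2 0.3; 1 0.2 -3.4 9 0 0.2 0.3; 1 0.2 -3.4 9 0 0.2 0.3
```

View pics/f.png

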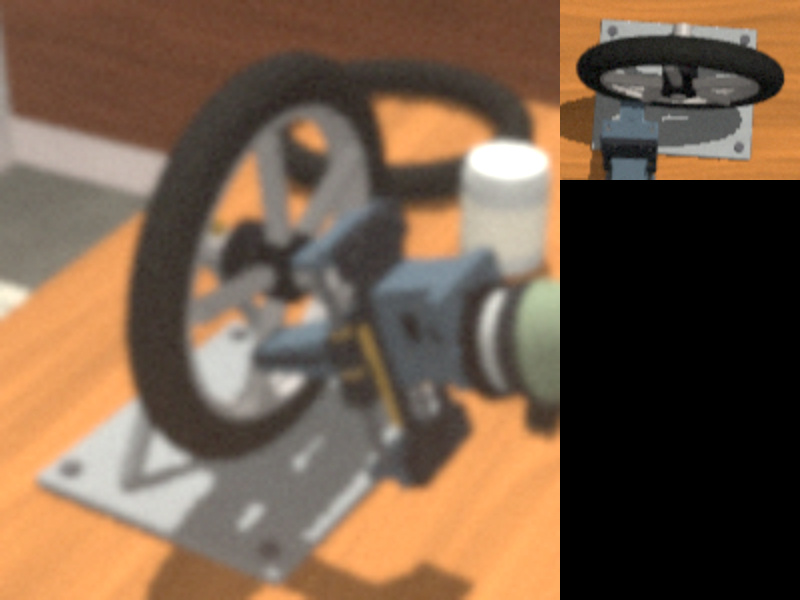

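The fingertips at (262,350) face the gap between the left and bottom spokes. I'll insert them and push upward.

```bash
python3 -m crank '1 0 -3 9 0 0 0;1 0 -3 9 0 0 0;1 0 -3 9 0 0 0;1 0 0 0 0 0 0'; python3 -m crank '1 -2 -6 -2 0 0 0; 1 -1 -6 -2 0 0 0; 1 -1 -6 -2 0 0 0; 1 0 -6 -2 0 0 0; 1 0 -6 -2 0 0 0; 1 1 -6 -2 0 0 0; 1 2 -6 -2 0 0 0; 1 2 -6 -2 0 0 0;1 0 0 0 0 0 0'
python3 - <<'E'
from k import *
import cv2
p,R=cur(); print(np.round(p-tcp(-9,70,292),1)); 
g=grab_frame("side");print([(np.round(d["point"]),round(d["p"],2)) for d in models.search_frame("stem_tip","side")[:2]])
cv2.imwrite("pics/g_raw.png",g)
hsv=cv2.cvtColor(g,cv2.COLOR_BGR2HSV)
c=g[110:260,220:360]
a=cv2.resize(c,(560,600),interpolation=cv2.INTER_CUBIC)
cv2.imwrite("pics/g.png",cv2.convertScaleAbs(a,alpha=1.4))
E
```

```text
time_s: 12.45
ee_pos: [619.2, 19.0, 151.7]
ee_rot: [-109.8, -0.7, -91.9]
force: [-0.0, -0.3, -0.4]
gripper_width: 0.5
gripper_force: 0.0
time_s: 13.58
ee_pos: [621.4, 18.6, 205.7]
ee_rot: [-109.3, -0.7, -91.9]
force: [0.4, 0.3, -0.2]
gripper_width: 0.3
gripper_force: 0.2
[3.  1.7 3.7]
[(array([623.,  26., 216.]), 0.57)]
```

View pics/g.png

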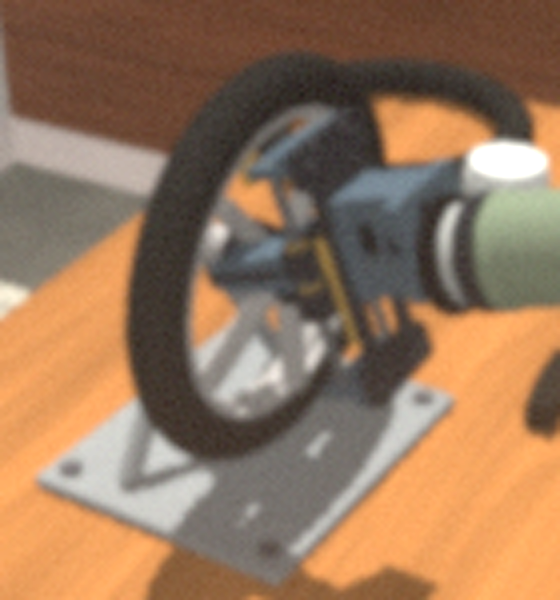

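The fingers, at crop (225,270), are under the left spoke. The stem is near the top at (250,165), partly hidden by the hand. I'll back off and measure without the hand in the way.

```bash
python3 -m crank '1 -1 8 0 0 0 0;1 0 4 -12 0 0 0;1 0 4 -12 0 0 0;1 0 4 -12 0 0 0;1 -20 15 -5 0 0 0;1 -30 20 -5 0 0 0;1 -40 20 -5 0 0 0;1 -40 20 -5 0 0 0;1 0 0 0 0 0 0'
python3 - <<'E'
from k import *
import cv2
p,R=cur(); print(p)
for i in range(2):
    for c in("side","top"):
        g=grab_frame(c);cv2.imwrite(f"pics/h_{c}.png",g)
        for d in models.search_frame("stem_tip",c)[:2]:
            w=onwheel(c,proj(c,d["point"])[0],s,8); print(c,np.round(d["point"]),round(d["p"],2),np.round(w),np.degrees(np.arctan2(-w[0],w[1])))
g=cv2.imread("pics/h_side.png")
a=cv2.resize(g[115:215,235:325],(540,600),interpolation=cv2.INTER_CUBIC)
for t in(-20,-10,0,10):   # predicted stem lines drawn: tick at r=64 and r=100
    for r in(60,104):
        u=proj("side",st([8,-r*np.sin(np.radians(t)),172+r*np.cos(np.radians(t))],s))[0]; 
        cv2.circle(a,(int((u[0]-235+.5)*6),int((u[1]-115+.5)*6)),3,[(0,0,255),(0,255,255),(0,255,0),(255,0,0)][(t+20)//10],-1)
cv2.imwrite("pics/h.png",cv2.convertScaleAbs(a,alpha=1.4))
E
```

```text
time_s: 14.8
ee_pos: [537.9, 155.4, 128.6]
ee_rot: [-110.0, -0.8, -91.5]
force: [0.1, 0.7, 0.4]
gripper_width: 0.6
gripper_force: 0.0
[537.91413746 155.40537115 128.63581349]
side [624. -18. 198.] 0.72 [1. 6.] -13.108634392306964
side [615. -49. 166.] 0.71 [-43. -36.] 130.32217146841947
top [624. -54. 243.] 0.65 [-8.  1.] 81.90014369223522
side [623. -17. 195.] 0.59 [1. 2.] -27.26844301853531
top [622. -52. 240.] 0.77 [ -8. -11.] 145.37791633675752
```

```bash
cat > fit.py <<'E'
from k import *
import cv2
def W(x,r,deg): a=np.radians(deg); return st(np.c_[np.full(np.shape(r),x),-r*np.sin(a),172+r*np.cos(a)],s)
def box(x0,x1,phi,r0,r1,hw):
    e,n=np.array([-np.sin(phi),np.cos(phi)]),np.array([np.cos(phi),np.sin(phi)])
    return np.array([[x,*(r*e+k*hw*n+[0,172])] for x in(x0,x1) for r in(r0,r1) for k in(-1,1)])
S=4
def mask(c,B):
    m=np.zeros((400*S//2,640*S),np.uint8)
    u=proj(c,st(B,s)); h=cv2.convexHull(((u+.5)*S-.5).astype(np.int32)); cv2.fillPoly(m,[h],255); return cv2.resize(m,(640,200),interpolation=cv2.INTER_AREA)/255.
rim=[proj("side",W(x,np.full(90,100.),np.arange(0,360,4.)))for x in(-20,20)]
ann=np.ones((200,640),np.uint8)
for q in rim:
    m=np.zeros((200,640),np.uint8);cv2.fillPoly(m,[q.astype(np.int32)],1);ann&=m
hb=np.zeros((200,640),np.uint8)
cv2.fillPoly(hb,[cv2.convexHull(np.vstack([proj("side",W(x,np.full(36,32.),np.arange(0,360,10.)))for x in(-40,62)]).astype(np.int32))],1)
ann&=1-hb
def fit(f,lo,hi,top=172):
    g=cv2.imread(f)[:200].astype(float); 
    lim=proj("side",W(0,np.array([0.]),0))[0,1]+ (15 if top else 0)
    A=(ann>0)&(np.arange(200)[:,None]<lim)
    out=[]
    for th in np.arange(lo,hi,1.):
        sp=np.zeros((200,640))
        for k in range(5): sp=np.maximum(sp,mask("side",box(-22,-6,np.radians(th+36+72*k),26,104,7)))
        sm=mask("side",box(3,13,np.radians(th),64,104,5))*(1-sp)
        bg=1-sp-sm
        M=np.stack([sp[A],sm[A],bg[A],bg[A]*(np.nonzero(A)[0]-100)/50],1)
        y=g[A]; x,*_=np.linalg.lstsq(M,y,rcond=None); out.append((((y-M@x)**2).mean(),th,x[1].astype(int)))
    out.sort(key=lambda o:o[0]); return out[:3],A.sum()
E
python3 - <<'E'
from fit import *
print(fit("pics/side0.png",235,265)); print(fit("pics/e_raw.png",300,335)); print(fit("pics/h_side.png",335,375))
E
```

```text
([(np.float64(443.1784755311803), np.float64(237.0), array([0, 0, 0])), (np.float64(444.9088987535118), np.float64(235.0), array([0, 0, 0])), (np.float64(445.12243364689294), np.float64(236.0), array([0, 0, 0]))], np.int64(377))
([(np.float64(464.3133915512469), np.float64(307.0), array([0, 0, 0])), (np.float64(465.4935339208091), np.float64(309.0), array([0, 0, 0])), (np.float64(465.52822637009854), np.float64(308.0), array([0, 0, 0]))], np.int64(377))
([(np.float64(454.9839218768023), np.float64(373.0), array([30, 36, 44])), (np.float64(458.84860320164984), np.float64(372.0), array([30, 39, 49])), (np.float64(463.6927139305265), np.float64(374.0), array([30, 35, 42]))], np.int64(377))
```

View pics/h.png

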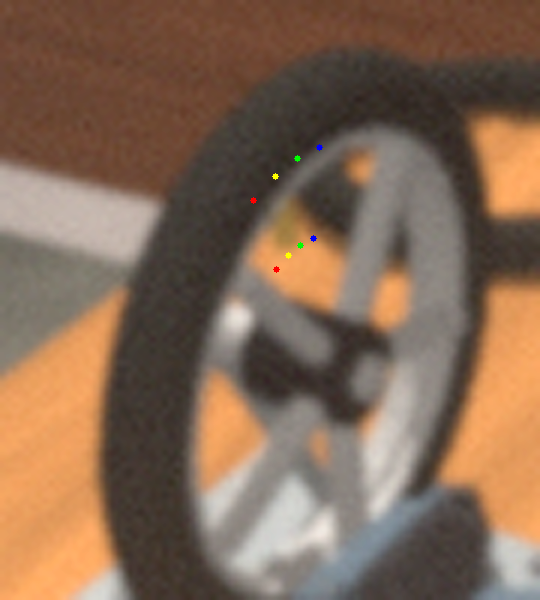

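The last picture shows the stem at crop (285,228), a little left of the predicted top. The spoke centre-lines are up-right (352,300)-(385,165), left (315,345)-(255,285), bottom (340,430)-(350,520) and lower left (292,425)-(225,540). I'll fit the angle from those.

Run:
```python
from k import *
L={36:[(352,300),(385,165)],324:[(315,345),(255,285)],180:[(340,430),(350,520)],252:[(292,425),(225,540)]}
f=lambda p:np.array([235+p[0]/6-.5,115+p[1]/6-.5])
def res(v,xp,stem=True):
    S2=[s[0]+v[1],s[1]+v[2],s[2]];o=[]
    for k,ps in L.items():
        a=np.radians(k+v[0]);q=proj("side",st([[xp,-r*np.sin(a),172+r*np.cos(a)]for r in(30,100)],S2))
        d=(q[1]-q[0])/np.hypot(*(q[1]-q[0]));o+=[np.cross(d,f(p)-q[0]) for p in ps]
    if stem:
        a=np.radians(v[0]);q=proj("side",st([[8,-r*np.sin(a),172+r*np.cos(a)]for r in(64,104)],S2));d=(q[1]-q[0])/np.hypot(*(q[1]-q[0]))
        o+=[np.cross(d,f((285,228))-q[0])]
    return np.r_[o,np.array(v[1:])/5]
for xp in(-22,-18,-14):
    r=least_squares(res,[-8,0,0],args=(xp,));print(xp,np.round(r.x,1),np.round(r.fun,1))
print((proj("side",st([[-36,0,172]],s))[0]-[235,115])*6)
```

```text
-22 [-4.5 10.5  0.4] [-0.7 -1.4  0.  -0.1  0.5 -0.   1.  -0.5  1.9  2.1  0.1]
-18 [-5.   7.5 -0.1] [-0.5 -1.   0.1  0.2  0.4 -0.   0.8 -0.6  1.   1.5 -0. ]
-14 [-5.5  4.6 -0.7] [-0.2 -0.7  0.1  0.5  0.3 -0.   0.6 -0.6  0.2  0.9 -0.1]
[379.52572393 378.04863552]<stdin>:8: DeprecationWarning: Arrays of 2-dimensional vectors are deprecated. Use arrays of 3-dimensional vectors instead. (deprecated in NumPy 2.0)
<stdin>:11: DeprecationWarning: Arrays of 2-dimensional vectors are deprecated. Use arrays of 3-dimensional vectors instead. (deprecated in NumPy 2.0)
```

```bash
cat >> fit.py <<'E'
def fit2(f,lo,hi):
    g=cv2.imread(f)[:200]; h=cv2.cvtColor(g,cv2.COLOR_BGR2HSV).astype(float)
    F=np.clip((110-h[...,1])/60,0,1)*np.clip((h[...,2]-50)/30,0,1)
    lim=proj("side",W(0,np.array([0.]),0))[0,1]+12
    A=(ann>0)&(np.arange(200)[:,None]<lim); o=[]
    ths=np.arange(lo,hi,1.)
    for th in ths:
        sp=np.zeros((200,640))
        for k in range(5): sp=np.maximum(sp,mask("side",box(-22,-6,np.radians(th+36+72*k),26,104,7)))
        o.append(np.corrcoef(cv2.GaussianBlur(sp,(0,0),.7)[A],F[A])[0,1])
    o=np.array(o); i=np.argsort(-o)[:4]; return ths[i],np.round(o[i],3)
E
python3 - <<'E'
import fit
from fit import *
for dx in(0,5):
    s0=np.load("s.npy"); fit.s[:]=s0+[dx,0,0]
    for f,a,b in(("side0",230,275),("e_raw",300,340),("h_side",335,375)): print(dx,f,*fit2(f"pics/{f}.png",a,b))
E
```

```text
Traceback (most recent call last):
AttributeError: 'function' object has no attribute 's'
```

Run:
```python
from fit import *
s0=s.copy()
for dx in(0,5):
    s[:]=s0+[dx,0,0]
    for f,a,b in(("side0",230,275),("e_raw",300,340),("h_side",335,375)): print(dx,f,*fit2(f"pics/{f}.png",a,b))
```

```text
0 side0 [241. 240. 239. 242.] [0.895 0.889 0.884 0.877]
0 e_raw [311. 312. 310. 313.] [0.912 0.898 0.895 0.884]
0 h_side [351. 350. 352. 353.] [0.895 0.891 0.89  0.882]
5 side0 [245. 244. 246. 243.] [0.843 0.831 0.825 0.818]
5 e_raw [316. 317. 315. 314.] [0.871 0.868 0.867 0.854]
5 h_side [358. 359. 357. 356.] [0.925 0.922 0.921 0.905]
```

Run:
```python
from fit import *
s0=s.copy();R=[]
for dx in(-3,0,3,6):
  for dy in(-4,0,4):
    s[:]=s0+[dx,dy,0]
    r=[fit2(f"pics/{f}.png",a,b) for f,a,b in(("side0",238,256),("e_raw",305,326),("h_side",345,365))]
    R.append((round(sum(x[1][0] for x in r),3),dx,dy,[float(x[0][0]) for x in r],[float(x[1][0]) for x in r]))
for x in sorted(R,reverse=True)[:7]: print(x)
s[:]=s0
for f,a,b in(("pics/h_side.png",278,290),):
    g=cv2.cvtColor(cv2.imread(f),cv2.COLOR_BGR2HSV)[146:162,a:b]
    print(g[...,0]); print(g[...,2])
```

```text
Traceback (most recent call last):
  File "fit.py", line 39, in fit2
    for k in range(5): sp=np.maximum(sp,mask("side",box(-22,-6,np.radians(th+36+72*k),26,104,7)))
                                        ~~~~^^^^^^^^^^^^^^^^^^^^^^^^^^^^^^^^^^^^^^^^^^^^^^^^^^^^
  File "fit.py", line 10, in mask
    u=proj(c,st(B,s)); h=cv2.convexHull(((u+.5)*S-.5).astype(np.int32)); cv2.fillPoly(m,[h],255); return cv2.resize(m,(640,200),interpolation=cv2.INTER_AREA)/255.
  File "h.py", line 4, in proj
    m=camera_model(c);p=(np.array(m["R"])@np.atleast_2d(X).T).T+np.array(m["t"]);q=(np.array(m["K"])@p.T).T
ValueError: time passes only in moves, steps and waits
```

```bash
sed -i 's/^def proj/from functools import lru_cache\ncamera_model=lru_cache(camera_model)\ndef proj/' h.py
python3 - <<'E'
from fit import *
s0=s.copy();R=[]
for dx in(-3,0,3,6):
  for dy in(-4,0,4):
    s[:]=s0+[dx,dy,0]
    r=[fit2(f"pics/{f}.png",a,b) for f,a,b in(("side0",238,256),("e_raw",305,326),("h_side",345,365))]
    R.append((round(sum(x[1][0] for x in r),3),dx,dy,[float(x[0][0]) for x in r],[float(x[1][0]) for x in r]))
for x in sorted(R,reverse=True)[:7]: print(x)
g=cv2.cvtColor(cv2.imread("pics/h_side.png"),cv2.COLOR_BGR2HSV)[146:160,278:290]
print(g[...,0])
E
```

```text
(np.float64(2.714), 3, -4, [241.0, 312.0, 353.0], [0.889, 0.91, 0.915])
(np.float64(2.702), 0, 0, [241.0, 311.0, 351.0], [0.895, 0.912, 0.895])
(np.float64(2.689), 3, 0, [244.0, 313.0, 356.0], [0.867, 0.897, 0.925])
(np.float64(2.672), 6, -4, [243.0, 315.0, 356.0], [0.854, 0.897, 0.921])
(np.float64(2.656), 0, -4, [239.0, 309.0, 348.0], [0.881, 0.896, 0.879])
(np.float64(2.655), 0, 4, [243.0, 313.0, 353.0], [0.865, 0.878, 0.912])
(np.float64(2.637), 3, 4, [245.0, 317.0, 358.0], [0.846, 0.865, 0.926])
[[14  6  8 15 13 11 15  7 17 11 23 15]
 [15 17 11 10 17 14 14  9 15  0 13 17]
 [ 8 20 12 18 18 17 14 13 15 15 17 18]
 [13 18 16 17 18 17 16 13 15 13  7  4]
 [13 18 17 17 18 18 16 14 15  9 14  9]
 [10 14 16 19 19 18 16 14 13 14 12 14]
 [16 14 16 18 19 19 16 15 13 13 12 15]
 [13 14 16 18 18 18 16 15 13 14 13 14]
 [13 14 16 18 19 18 16 14 14 13 13 13]
 [14 14 15 17 18 17 15 14 14 13 14 14]
 [13 14 15 15 15 16 15 14 14 14 14 14]
 [13 14 14 14 15 14 14 14 14 14 14 14]
 [13 14 14 14 14 14 14 13 14 14 14 13]
 [13 14 13 13 14 14 14 14 14 14 14 14]]
```

Run:
```python
from k import *
p,R=cur(); a=tcp(-45,70,284); b=tcp(-10,70,284)
rows(p,R,a,RT,5); rows(a,RT,b,RT,3)
```

```text
1 25.4 -14.7 4.9 -0 0.1 0.2; 1 25.4 -14.8 5 -0 0.1 0.2; 1 25.3 -14.9 5 -0 0.1 0.2; 1 25.3 -15 5.1 -0 0.1 0.2; 1 25.2 -15.1 5.1 -0 0.1 0.2
1 -0 -4 11 0 0 0; 1 -0 -4 11 0 0 0; 1 -0 -4 11 0 0 0
```

```bash
python3 -m crank '1 25 -15 5 0 0 0;1 25 -15 5 0 0 0;1 25 -15 5 0 0 0;1 25 -15 5 0 0 0;1 25 -15 5 0 0 0;1 0 0 0 0 0 0;1 0 -4 11 0 0 0;1 0 -4 11 0 0 0;1 0 -4 11 0 0 0;1 0 0 0 0 0 0'
python3 - <<'E'
from k import *
p,R=cur(); print(np.round(p-tcp(-10,70,284),1)); arc(p,-10,70,284,301,4)
E
```

```text
time_s: 16.45
ee_pos: [619.9, 25.1, 193.3]
ee_rot: [-109.9, -0.7, -91.9]
force: [-0.8, -0.4, -0.9]
gripper_width: 0.5
gripper_force: 0.0
[2.3 5.2 0.6]
1 7 -3 -3 0 0 0; 1 2 -5 -2 0 0 0; 1 2 -4 -2 0 0 0; 1 3 -4 -2 0 0 0
```

```bash
python3 -m crank '1 7 -3 -3 0 0 0; 1 2 -5 -2 0 0 0; 1 2 -4 -2 0 0 0; 1 3 -4 -2 0 0 0;1 0 0 0 0 0 0'
python3 - <<'E'
from k import *
p,R=cur(); print(np.round(p-tcp(-10,70,301),1),np.round(RT.inv().apply(p-tcp(-10,70,301)),1))
E
python3 -m crank '1 -1 9 0 0 0 0;1 0 4 -12 0 0 0;1 0 4 -12 0 0 0;1 0 4 -12 0 0 0;1 -25 17 -5 0 0 0;1 -30 20 -5 0 0 0;1 -40 20 -5 0 0 0;1 -40 20 -5 0 0 0;1 0 0 0 0 0 0'
cat > meas.py <<'E'
from fit import *
import sys
n=sys.argv[1]; g=grab_frame("side"); f=f"pics/{n}.png"; cv2.imwrite(f,g)
for dx in(0,3): s[0]+=dx; print("spokes",dx,*fit2(f,340,372)); s[0]-=dx
def stem(f):
    H=cv2.GaussianBlur(cv2.imread(f),(0,0),.8); H=cv2.cvtColor(H,cv2.COLOR_BGR2HSV).astype(float)
    w=np.clip(H[...,0]-15.5,0,4)*(H[...,1]>60)*(H[...,2]>50); w[:140]=0;w[162:]=0;w[:,:276]=0;w[:,294:]=0
    w=w*(w>0.8)
    v,u=np.mgrid[:400,:640]; c=np.array([(w*u).sum(),(w*v).sum()])/w.sum()
    o=[]
    for th in np.arange(-25,25,.5):
        q=proj("side",W(8,np.array([64.,104.]),th));d=(q[1]-q[0]);e=c-q[0];o.append((abs(d[0]*e[1]-d[1]*e[0])/np.hypot(*d),th))
    return c,int((w>0).sum()),min(o)
for k in("pics/h_side.png",f): print("stem",k,stem(k))
E
python3 meas.py i
```

```text
time_s: 17.08
ee_pos: [615.4, 10.4, 212.8]
ee_rot: [-109.7, -0.7, -92.0]
force: [0.0, 0.2, -0.7]
gripper_width: 0.5
gripper_force: 0.5
[-1.8 -1.7  1. ] [ 1.8 -0.3 -1.9]
time_s: 18.2
ee_pos: [533.0, 152.7, 135.8]
ee_rot: [-110.0, -0.8, -91.5]
force: [0.6, -0.5, -0.3]
gripper_width: 0.3
gripper_force: 0.0
spokes 0 [359. 358. 357. 360.] [0.91  0.906 0.894 0.887]
spokes 3 [361. 362. 360. 363.] [0.913 0.907 0.9   0.884]
stem pics/h_side.png (array([281.89473684, 151.47368421]), 21, (np.float64(0.04903905999309655), np.float64(-9.0)))
stem pics/i.png (array([284.865, 149.045]), 38, (np.float64(0.0418988548169056), np.float64(1.5)))
```

```bash
sed -i '/^for k in/d;s/^n=sys.*$//;s/^for dx.*$//' meas.py
python3 - <<'E'
from meas import *
s0=s.copy();R=[]
for dx in(-2,0,2,4):
  for dy in(-4,-2,0,2):
    s[:]=s0+[dx,dy,0]
    r=[fit2(f"pics/{f}.png",a,b) for f,a,b in(("side0",236,252),("e_raw",305,320),("h_side",344,360),("i",352,368))]
    R.append((round(sum(x[1][0] for x in r),3),dx,dy,[float(x[0][0]) for x in r],[float(stem(f"pics/{f}.png")[2][1]) for f in("h_side","i")]))
for x in sorted(R,reverse=True)[:8]: print(x)
E
```

```text
(np.float64(3.634), 2, 0, [243.0, 312.0, 355.0, 360.0], [-7.0, 4.0])
(np.float64(3.623), 2, -4, [241.0, 310.0, 352.0, 358.0], [-10.0, 1.0])
(np.float64(3.619), 2, 2, [244.0, 314.0, 356.0, 361.0], [-6.0, 5.5])
(np.float64(3.617), 2, -2, [241.0, 311.0, 354.0, 359.0], [-8.5, 2.5])
(np.float64(3.614), 4, -4, [242.0, 314.0, 354.0, 359.0], [-8.0, 3.5])
(np.float64(3.612), 0, 0, [241.0, 311.0, 351.0, 359.0], [-9.0, 1.5])
(np.float64(3.586), 4, -2, [243.0, 314.0, 355.0, 360.0], [-6.5, 5.0])
(np.float64(3.577), 0, -2, [240.0, 310.0, 349.0, 357.0], [-10.5, 0.5])
```

```bash
python3 -m crank '1 -20 -30 -20 0 0 0;1 -20 -40 -30 0 0 0;1 -10 -40 -30 0 0 0;1 0 0 0 0 0 0;1 0 0 0 0 0 0'
python3 - <<'E'
from meas import *
cv2.imwrite("pics/j.png",grab_frame("side")); print(fit2("pics/j.png",350,370),stem("pics/j.png")[2]); print(env.job_done())
E
```

```text
time_s: 18.88
ee_pos: [497.6, 199.5, 266.8]
ee_rot: [-109.9, -0.7, -92.1]
force: [-0.1, -0.3, -0.5]
gripper_width: 0.8
gripper_force: 0.0
(array([359., 358., 360., 357.]), array([0.926, 0.917, 0.914, 0.901])) (np.float64(0.04618126011059986), np.float64(2.0))
the job is handed in; nothing more can be done
None
```

The job is handed in at about 19 s: pushing two spokes brought the valve stem to the top (my image fits put it within about 2° of vertical), the hand is clear and the wheel is at rest.

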